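# Back a climber winch off by one ratchet notch

### The arm

A 6-joint arm with a two-finger parallel gripper is mounted at the origin on the work surface. World frame = base frame: x ahead of the robot, y to its left, z up, the work surface at z = 0. Lengths are in m, angles in rad, forces in N, time in s.
With the tool pointing down it reaches from about 0.375 to 0.9 m from the base axis. Payload 3.1 kg.
Tool frame: the origin (TCP) lies midway between the tips of the shut fingers; the grasp point (between the pads) lies 19 mm behind it; z points along the fingers, y is the line along which they close (so a half turn about z gives the same grasp; the last joint's range is limited). The gripper opens to 87 mm and grips with 3 to 60 N. Pads are 19 mm wide; open, the fingers measure 117 mm over their backs; the gripper's body (75 mm by 190 mm) begins 51 mm behind the grasp point.
Start: joints at [1.034, 0.527, 1.433, -0, 1.181, -0.178], TCP at [0.219, 0.585, 0.223] pointing down, gripper open.
Joint ranges: [-3.08, 3.08], [-0.75, 2.2], [0.22, 2.44], [-1.43, 4.57], [0, 2.65], [-2.85, 2.85]. Speed limits (rad/s): [2.79, 2.79, 3.14, 3.14, 3.14, 3.14].

### API

Orientations are given as a unit quaternion [x, y, z, w].
In Python, from rig import get_obs, cams, job gives the robot as it stands.
- The arm moves only by the tool servo_tool, never from a script. Its argument "moves" is text: rows parted by semicolons, each of 5 numbers parted by spaces: the shift along the tool's x, y, z in m, then the turn about the tool's z in degrees, then the finger opening in m, from 0 to 0.087. In form: dx dy dz spin claw; .... A call has 1 to 10 rows; each row is the pose to reach, as a shift and turn from the pose commanded when the call began, along the tool's axes at that moment; what a row does not reach only later rows make up. A row lasts 1/12 s, in which the tool goes at most 41.7 mm and 7.16 degrees, less where a joint would pass 70% of its speed; a pose out of reach is approached as far as the arm can. A call with a gripper value outside its range is refused whole. The fingers move at their own pace and stop on an object; "grip_force" is the grip in N (left out, the last holds). Time passes only in rows, so rows that repeat a pose let the fingers close. It gives the time, the measured TCP pose, the force, the opening and the grip force at its end, in the units of the state.
- get_obs(): the state, without advancing time (a new reading comes with each control period).
- cams.camera(name): name is "scene" or "top"; returns the picture (400x640x3 uint8, blue, green, red); there is no depth.
- cams.camera_model(name): a dict with "fx", "fy", "cx", "cy" (pixels), "R" (3x3) and "t" (3): a world point X has camera coordinates R X + t. Camera axes: x right, y down, z forward; pixel columns grow to the right and rows downward; lengths in m; the calibration is good to about 2 mm. A picture is of the moment at which its call begins. camera_model takes no time and is no camera call.
- job.hand_in(): hands the job in; it is judged then, once.
The state is a dict: "time": time; "q": joint angles; "joint_velocities": joint speeds; "joint_torque": joint torques, N m; "position": TCP position; "tool_rot": TCP orientation; "ft_force": force on the tool from outside, world axes, zero at the start; "moment": the same for the moment, N m; "grip_width": finger opening in m; "grip_force": force on a finger pad.
Only numpy, scipy, OpenCV 4.12 (cv2) and the standard library are available. Lean on these libraries where they do the work, as an engineer would, in place of code of your own. Each camera call takes 0.05 s, during which the arm holds its last target. There are 200 camera calls.

### The job

Using only a fingertip, gently and without gripping anything, lift the winch's ratchet pawl clear of the toothed wheel by pushing its thumb tab. Then push the star handle so that the wheel turns backward (its top moving towards the pawl's pivot) by one notch. Last, press the pawl down again so that its nose sits fully in the next gap between the teeth, and leave everything else on the bench where it is.

Things in the scene. Friction and masses are not known exactly. Their poses are not given: they have to be found in the camera images.
- winch: Small winch fixed to the bench: aluminium base plate 240 x 170 x 8 mm, two bearing cheeks, a toothed steel wheel, a drum on its +y side and a six-spoke star handle on its -y side, turning together on a level axle 95 mm above the bench. Origin: on the bench right below the wheel's centre; x points from the wheel to the pawl's pivot (roughly away from the robot), y along the axle, z up.
- wheel (a joint): Turn of wheel and star handle, rad; growing = backward (top moves to winch +x). One notch = 0.524. Starts at -0.14 to -0.06; the lowered pawl stops it at about 0. After one notch the pawl seats fully with the wheel from about 0.36 to 0.52 (next steep face meets the nose). Stiff axle (0.1 N m, some 1.5 N at a spoke): stays where left; nothing stops it at the notch while the pawl is up.
- pawl (a joint): Turn of the steel pawl about its level pivot (parallel to winch y, at x = 56 mm, z = 159 mm), rad: 0 = fully down, growing = nose lifted, stop at 0.5; from about 0.15 the nose clears the teeth. Stiff hinge (0.12 N m, some 2.5 N at tab or pad): stays where left. A 14 mm wide arm runs from the pivot to winch -x over the wheel and ends in the nose.
- tab_top (a point): Middle of the upper edge of the pawl's upright thumb tab: steel plate 24 mm wide (y), 6 mm thick, 58 mm tall, its top 63 mm from the pivot, 37 mm to winch +y of the wheel's plane, beside the arm. Pawl down: it leans 0.25 rad to winch -x, top 220 mm above the bench. Pushing it to winch +x lifts the nose; it swings over the pivot.
- press_pad (a point): Middle of the top face of the flat pad (24 mm along x, 20 mm along y) on the free end of the pawl's arm, 70 mm from the pivot to winch -x, in the wheel's plane. Pawl down: it faces up, 169 mm above the bench. Pressing it from above pushes the pawl down. It takes some 3 to 10 N, then meets a rubber-buffered stop; the winch is not to be loaded with over 80 N.
- pawl_nose (a point): Centre of the pawl's round nose (7 mm thick) under the arm's free end, 66 mm from the pivot; with the pawl down 147 mm above the bench, between two teeth.
- wheel_centre (a point): Centre of the steel ratchet wheel, on the axle: 12 saw teeth, tip radius 57 mm, root radius 48 mm, 16 mm thick; steep tooth faces look to winch +x at the top. Pressing the pawl down onto the sloping back of a tooth turns the wheel on backward a little.
- spoke_tip (a point): Outer end of the star handle's topmost spoke, 80 mm from the axle, 55 mm to winch -y of the wheel's plane. Spokes: round black bars 12 mm thick, 60 degrees apart. At the start it leans 15 to 20 degrees from upright to winch -x, end about 172 mm above the bench; after one notch it leans some 10 to 15 degrees to +x. Nothing stands beside its outer half.
- wrench: Bystander: steel wrench 150 mm long lying on the robot's side of the winch, origin at its middle on the bench.
- tape_roll: Bystander: tape roll 96 mm across, 24 mm high, lying flat at the star handle's side, origin under its centre.
- motor: Bystander: dark motor 70 x 42 x 42 mm at the drum's side, origin under its centre.
- tube_offcut: Bystander: aluminium square tube 25 x 130 x 25 mm lying beyond the winch, origin under its centre.
- bolt_jar: Bystander: small closed jar, 52 mm across and 60 mm high, near the winch's corner on the robot's side, origin under its centre.
- battery: Bystander: grey battery pack 140 x 44 x 40 mm, off to one side, origin under its centre.
- screwdriver: Bystander: screwdriver 180 mm long, off to one side, origin at its middle on the bench.
- thumb_tab: The pawl's thumb tab (see tab_top), part of the pawl; its origin and axes are the pivot's: on the pivot pin in the wheel's plane, y along the pin. Not to be gripped or loaded with over 40 N.
- star_handle: The six spokes of the star handle (see spoke_tip), turning with the wheel; its origin is the wheel's centre, on the axle. Not to be gripped or loaded with over 40 N.

How it is judged:
On the way, in this order (a step that is already met when the one before it is completed fails the run):
1. the pawl is lifted clear of the teeth while the wheel has not yet turned (value of joint pawl above 0.25 rad and value of joint wheel between -0.3 and 0.1 rad), for 0.1 s.
2. with the pawl up, the wheel is pushed backward about one notch (value of joint pawl above 0.18 rad and value of joint wheel between 0.25 and 0.62 rad), for 0.2 s.
At the end, for the whole second after the job is handed in: The pawl is down (within 0.05 rad of fully down) with its nose in the gap one notch on, the wheel at rest between 0.30 and 0.57 rad (value of joint pawl below 0.05 rad and value of joint wheel between 0.3 and 0.57 rad and velocity of joint wheel between -0.05 and 0.05 rad/s); the robot touches nothing.
It fails at once if a bystander is shifted by more than 15 mm or lifted (distance of any of wrench, tape_roll, motor, tube_offcut, bolt_jar, battery, screwdriver from where it was at the start of the episode above 0.015 m).
It fails at once if the thumb tab or the star handle is gripped, or forced with more than 40 N (contact force between the fingers and thumb_tab above 40 N or contact force between the fingers and star_handle above 40 N).
It fails at once if the winch is forced with more than 80 N (contact force between the fingers and winch above 80 N).
It also fails if it takes over 61 s, if anything falls off the work surface, if the arm or the gripper's body presses on something with over 40 N, if the wrist force passes 120 N, or if a joint passes its speed limit or range.

## Working session

There is one attempt and no reset: what is moved stays moved. The work goes in short steps, Python scripts to look and compute and a tool call to move; the robot and the scene stay as the last step left them, time stands still between calls to the robot, and variables do not carry over. Pictures are saved under pics/ and viewed, at most 10 in all, crops included, and the job is handed in when it is done.

Besides the shell and the picture viewer there is one more tool, called as name(argument=value, ...) on one line, values as JSON. servo_tool: Moves the arm, as the interface text tells. Its arguments: {"type":"object","properties":{"moves":{"type":"string"},"grip_force":{"type":"number"}},"required":["moves"]}

```bash
mkdir -p pics; python3 - <<'E'
from rig import get_obs,cams
import cv2
for n in("scene","top"):
    im=cams.camera(n); cv2.imwrite(f"pics/{n}0.png",im)
    m=cams.camera_model(n);print(n,m)
o=get_obs();print(o["time"],o["position"],o["tool_rot"],o["ft_force"],o["grip_width"])
E
```

```text
scene {'fx': 505.88112241517683, 'fy': 505.88112241517683, 'cx': 319.2205289139823, 'cy': 196.37711027463527, 'R': array([[-0.86135161,  0.50774697,  0.01632241],
       [ 0.2627189 ,  0.47272118, -0.8411382 ],
       [-0.43480132, -0.72022753, -0.54057387]]), 't': array([ 4.89889247e-01, -1.69849782e-03,  1.86417224e+00])}
top {'fx': 501.5971197733591, 'fy': 501.5971197733591, 'cx': 321.6843130278488, 'cy': 195.1633407264764, 'R': array([[ 0.01672997, -0.99983013,  0.00773489],
       [-0.99109559, -0.01760487, -0.13198331],
       [ 0.13209706, -0.00545794, -0.99122176]]), 't': array([-0.00217127,  0.56505099,  1.62009365])}
0.1 [0.21910845 0.58465031 0.2216827 ] [ 1.78440890e-01  9.83950169e-01 -8.95652119e-04 -3.32985870e-04] [0.69338787 0.04843943 0.17970386] 0.08692138133873263
```

View pics/scene0.png

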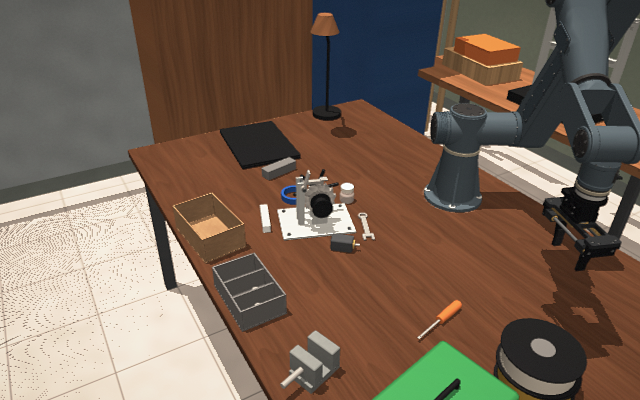

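View pics/top0.png

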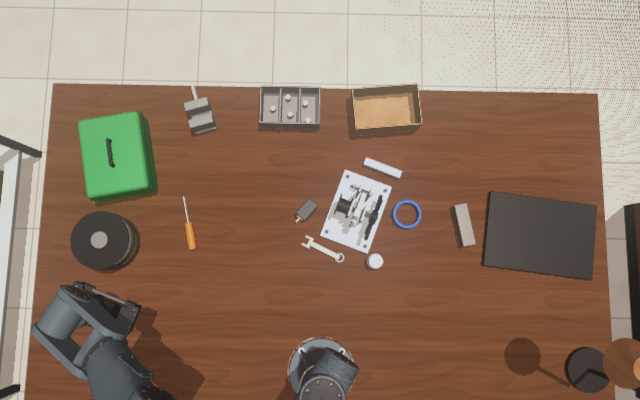

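The winch sits near top px (357,210) and scene px (317,205). I'll enlarge both.

```bash
python3 - <<'E'
import cv2
a=cv2.imread("pics/top0.png")[160:265,300:430]; cv2.imwrite("pics/topc.png",cv2.resize(a,None,fx=5.7,fy=5.7,interpolation=cv2.INTER_CUBIC))
a=cv2.imread("pics/scene0.png")[155:255,255:385]; cv2.imwrite("pics/scenec.png",cv2.resize(a,None,fx=6,fy=6,interpolation=cv2.INTER_CUBIC))
E
```

```text
(no output)
```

View pics/topc.png

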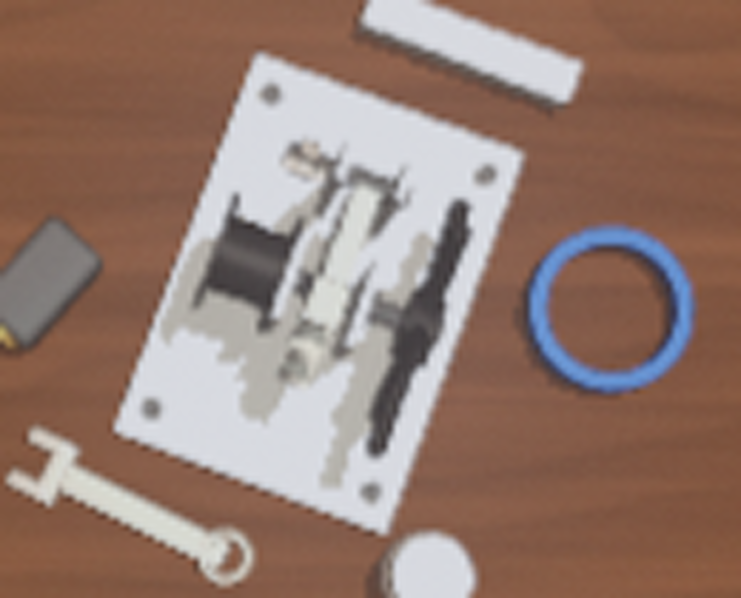

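View pics/scenec.png

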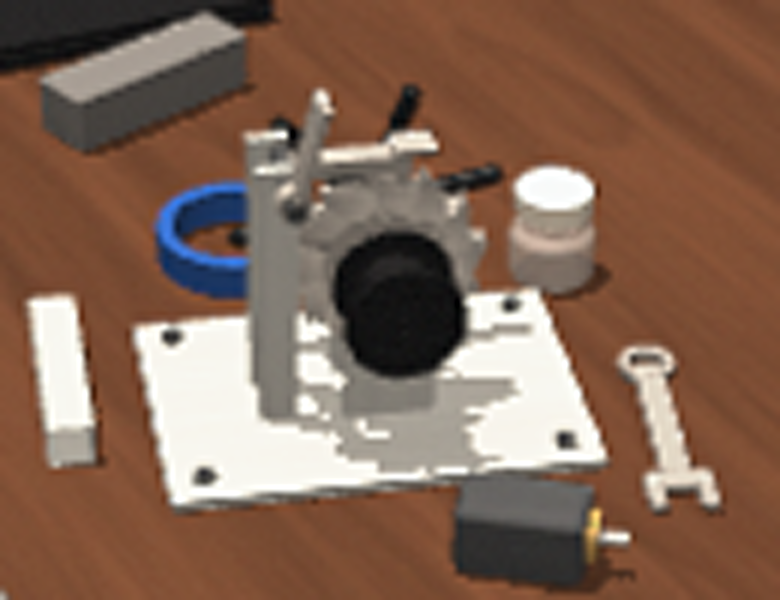

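Crop readings: in the top crop the plate corners are (258,52), (525,153), (388,533), (115,430), the tab top (303,155), the pad (322,300) and the upper spoke end (461,208). In the scene crop the corners are (135,328), (543,290), (607,463), (172,505), the tab top (321,97), the pad (415,140) and the top spoke end (411,93).

```bash
cat > h.py <<'E'
import numpy as np
from rig import get_obs,cams
from scipy.optimize import least_squares
def proj(m,X):
    c=np.asarray(X)@m["R"].T+m["t"]; return np.stack([m["fx"]*c[...,0]/c[...,2]+m["cx"],m["fy"]*c[...,1]/c[...,2]+m["cy"]],-1)
def tri(ps):
    f=lambda X:np.concatenate([proj(cams.camera_model(n),X)-p for n,p in ps])
    r=least_squares(f,[.7,0,.1]);return r.x,r.fun
T=lambda u,v:(np.array([u,v])+.5)/5.7-.5+[300,160]
S=lambda u,v:(np.array([u,v])+.5)/6-.5+[255,155]
E
python3 - <<'E'
from h import *
import numpy as np
top=[T(258,52),T(525,153),T(388,533),T(115,430)]
sc=[S(172,505),S(135,328),S(543,290),S(607,463)]
P=[]
for a,b in zip(top,sc):
    x,r=tri([("top",a),("scene",b)]);P.append(x);print(x.round(4),r.round(2))
for n,a,b in(("tab",T(303,155),S(321,97)),("pad",T(322,300),S(415,140))):
    x,r=tri([("top",a),("scene",b)]);print(n,x.round(4),r.round(2))
# plate fit z=.008: corners order (+x+y),(+x-y),(-x-y),(-x+y)
L=np.array([[1,1],[1,-1],[-1,-1],[-1,1]])*[.12,.085]
for off in(0,):
    def W(p,l):
        c,s=np.cos(p[2]),np.sin(p[2]);l=np.atleast_2d(l);return np.c_[p[0]+c*l[:,0]-s*l[:,1],p[1]+s*l[:,0]+c*l[:,1],l[:,2]]
    C=np.c_[L,np.full(4,.008)]
    def f(p,d=0):
        r=(proj(cams.camera_model("top"),W(p,C))-top);q=(proj(cams.camera_model("scene"),W(p,C))-sc)
        return np.r_[r.ravel(),q.ravel()]
    r=least_squares(f,[.7,-.06,-.3]);print("plate",r.x,r.fun.round(1))
    # feature fit, with known winch coords
    F=np.array([[.056-.063*np.sin(.25),.037,.220],[-.014,0,.169]])
    def g(p):
        return np.r_[(proj(cams.camera_model("top"),W(p,F))-[T(303,155),T(322,300)]).ravel(),(proj(cams.camera_model("scene"),W(p,F))-[S(321,97),S(415,140)]).ravel()]
    q=least_squares(g,r.x);print("feat",q.x,q.fun.round(1))
    q=least_squares(lambda p:g([p[0],p[1],r.x[2]]),r.x[:2]);print("feat, plate yaw",q.x,q.fun.round(1))
    p=[*q.x,r.x[2]]
    K=np.array([[-.08*np.sin(.3),-.055,.095+.08*np.cos(.3)],[.08*np.sin(np.pi/3-.3),-.055,.095+.08*np.cos(np.pi/3-.3)]])
    print((proj(cams.camera_model("top"),W(p,K))-[300,160])*5.7,(proj(cams.camera_model("scene"),W(p,K))-[255,155])*6)
E
```

```text
[ 0.6617 -0.0699  0.0036] [ 0.02 -0.02  0.03  0.01]
[ 0.6038 -0.2292  0.0043] [ 0.07 -0.11  0.13  0.03]
[ 0.3768 -0.1476  0.0053] [-0.28  0.35 -0.48 -0.07]
[0.4355 0.0114 0.0019] [ 0.05 -0.07  0.08  0.01]
tab [ 0.5659 -0.0817  0.2228] [-0.21  0.29 -0.37 -0.07]
pad [ 0.4975 -0.0969  0.1694] [ 0.07 -0.09  0.12  0.02]
plate [ 0.52001981 -0.10739705 -0.34788895] [-0.3 -0.3 -0.  -0.3 -0.6 -0.1 -0.6 -0.4  0.2 -0.8  0.2 -0.7 -0.6 -0.4
  0.4 -1.1]
feat [ 0.51224999 -0.10165099 -0.40064607] [ 0.3  1.1 -0.2 -0.7 -0.1  0.3 -0.3  0.4]
feat, plate yaw [ 0.5129202 -0.1026936] [-0.3  1.2  0.4 -0.8  0.3  0.5 -0.7  0.2]
[[413.35232273 346.39765414]
 [459.56050178 214.13846497]] [[406.8825313   82.88772479]
 [266.92411581 121.89824303]]
```

Fit: winch origin is about (0.512, -0.102) with yaw about -0.35. I'll use shut fingers with tool y along winch x. Next I'll work out the first approach.

```bash
cat >> h.py <<'E'
from scipy.spatial.transform import Rotation as Ro
O=np.array([.5125,-.102,0]);YAW=-.352
Rw=Ro.from_euler("z",YAW).as_matrix()
def st():
    o=get_obs();p=o["position"];R=Ro.from_quat(o["tool_rot"]).as_matrix()
    print("t",round(o["time"],2),"winch",(Rw.T@(p-O)).round(4),"F_w",(Rw.T@o["ft_force"]).round(1),"ang y-winchx deg",np.degrees(np.arctan2(R[1,1],R[0,1])-YAW).round(1),"q",np.round(o["q"],2),"grip",round(o["grip_width"],4)); return p,R
def go(*w):
    p,R=st()
    for x in w: print("move",(R.T@(O+Rw@np.array(x)-p)).round(4))
E
python3 -c "
from h import *
go((-.06,.04,.32),(.0,.04,.26))"
```

```text
t 0.1 winch [-0.5121  0.5434  0.2217] F_w [0.6 0.3 0.2] ang y-winchx deg 89.6 q [ 1.03  0.53  1.43 -0.    1.18 -0.18] grip 0.0869
move [-0.4555 -0.5005 -0.0975]
move [-0.5155 -0.5    -0.0375]
```

servo_tool(moves="0 0 -0.04 0 0; 0 0 -0.08 0 0; -0.03 -0.03 -0.1 7 0; -0.06 -0.06 -0.1 14 0; -0.085 -0.09 -0.1 21 0; -0.11 -0.12 -0.1 28 0; -0.14 -0.15 -0.1 35 0; -0.165 -0.18 -0.1 42 0; -0.19 -0.21 -0.1 49 0; -0.22 -0.24 -0.1 56 0", grip_force=10)

```text
time: 0.93
position: [0.34, 0.282, 0.3223]
tool_rot: [0.621, 0.783, -0.0, -0.0]
ft_force: [0.9, 0.6, 0.6]
grip_width: 0.0283
grip_force: 0.0
```

```bash
python3 -c "
from h import *
go((-.06,.04,.32),(.0,.04,.26))"
```

```text
t 0.93 winch [-0.2943  0.301   0.3223] F_w [0.7 0.8 0.6] ang y-winchx deg 33.3 q [0.44 0.15 1.73 0.   1.26 0.21] grip 0.0283
move [-0.3468  0.0524  0.0022]
move [-0.3798  0.1026  0.0621]
```

servo_tool(moves="-0.04 0.006 0 7 0; -0.08 0.012 0 14 0; -0.12 0.018 0 21 0; -0.16 0.024 0 28 0; -0.2 0.03 0 33.3 0; -0.24 0.036 0 33.3 0; -0.28 0.042 0 33.3 0; -0.32 0.048 0 33.3 0; -0.347 0.052 0 33.3 0; -0.347 0.052 0 33.3 0")

```text
time: 1.77
position: [0.4745, -0.0466, 0.3223]
tool_rot: [0.82, 0.572, -0.0, 0.002]
ft_force: [0.2, 0.8, -0.1]
grip_width: 0.0004
grip_force: 0.0
```

```bash
python3 -c "
from h import *
go((-.0,.04,.25),(.01,.04,.2))"
```

```text
t 1.77 winch [-0.0548  0.0389  0.3223] F_w [-0.1  0.9 -0.1] ang y-winchx deg -0.0 q [-0.33  0.21  1.66 -0.    1.28  0.02] grip 0.0004
move [0.0012 0.0546 0.0724]
move [0.0013 0.0645 0.1224]
```

servo_tool(moves="0 0.03 0.03 0 0; 0 0.055 0.065 0 0; 0 0.055 0.1 0 0; 0 0.055 0.122 0 0; 0 0.055 0.122 0 0; 0 0.055 0.122 0 0")

```text
time: 2.27
position: [0.5227, -0.0594, 0.1995]
tool_rot: [0.818, 0.575, -0.001, -0.002]
ft_force: [0.1, 0.6, -0.1]
grip_width: 0.0004
grip_force: 0.0
```

```bash
python3 - <<'E'
from h import *
import cv2
st()
a=cams.camera("scene")[120:220,255:385];cv2.imwrite("pics/s1.png",cv2.resize(a,None,fx=6,fy=6,interpolation=cv2.INTER_CUBIC))
E
```

```text
t 2.27 winch [-0.0052  0.0435  0.1995] F_w [-0.2  0.6 -0.1] ang y-winchx deg 0.3 q [-0.33  0.43  1.7   0.    1.02  0.02] grip 0.0004
```

View pics/s1.png

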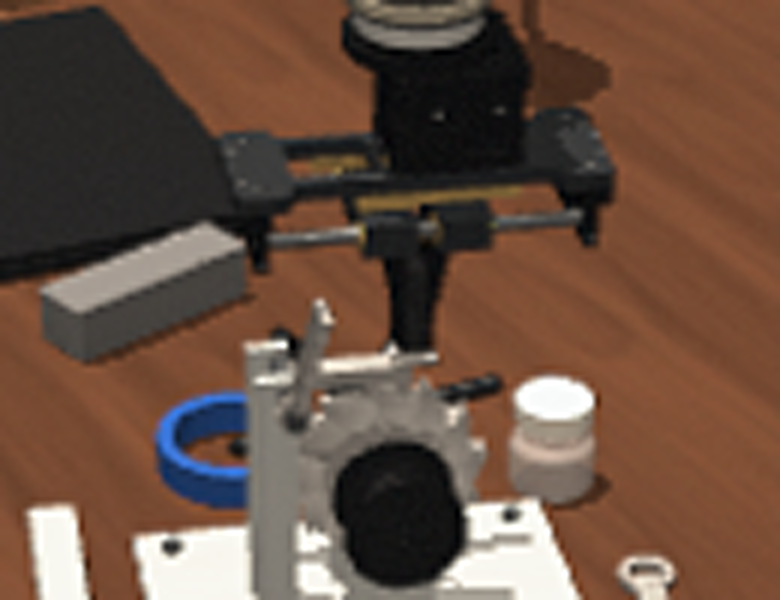

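```bash
python3 - <<'E'
from h import *
p,R=st()
m=cams.camera_model("scene")
print((proj(m,p)-[255,120])*6, (proj(m,p+[0,0,.05])-[255,120])*6)
for w in([.0404,.037,.22],[-.014,0,.169]): print((proj(m,O+Rw@np.array(w))-[255,120])*6)
E
```

```text
t 2.32 winch [-0.0038  0.0436  0.2011] F_w [0.1 0.1 0.1] ang y-winchx deg 0.3 q [-0.33  0.43  1.7   0.    1.02  0.02] grip 0.0007
[407.48719625 339.51933606] [409.47997904 254.74527746]
[321.37316799 307.99365447]
[409.94109015 348.85926916]
```

The tip is where the model puts it (crop 407,340), next to the tab (321,302), so the calibration agrees. Pushing the tab now.

servo_tool(moves="-0.003 0.01 0 0 0; -0.005 0.02 0 0 0; -0.005 0.025 0 0 0; -0.005 0.029 0 0 0; -0.005 0.032 0 0 0; -0.005 0.035 0 0 0; -0.005 0.038 0 0 0; -0.005 0.041 0 0 0; -0.005 0.043 0 0 0; -0.005 0.043 0 0 0")

```text
time: 3.15
position: [0.5632, -0.0796, 0.2007]
tool_rot: [0.818, 0.575, 0.0, 0.0]
ft_force: [-1.4, 1.0, 1.1]
grip_width: 0.0005
grip_force: 0.9
```

```bash
python3 - <<'E'
from h import *
import cv2
st()
a=cams.camera("scene")[120:220,255:385];cv2.imwrite("pics/s2.png",cv2.resize(a,None,fx=6,fy=6,interpolation=cv2.INTER_CUBIC))
E
```

```text
t 3.15 winch [0.0399 0.0385 0.2007] F_w [-1.7  0.5  1.1] ang y-winchx deg 0.3 q [-0.34  0.48  1.6   0.    1.06  0.01] grip 0.0005
```

View pics/s2.png

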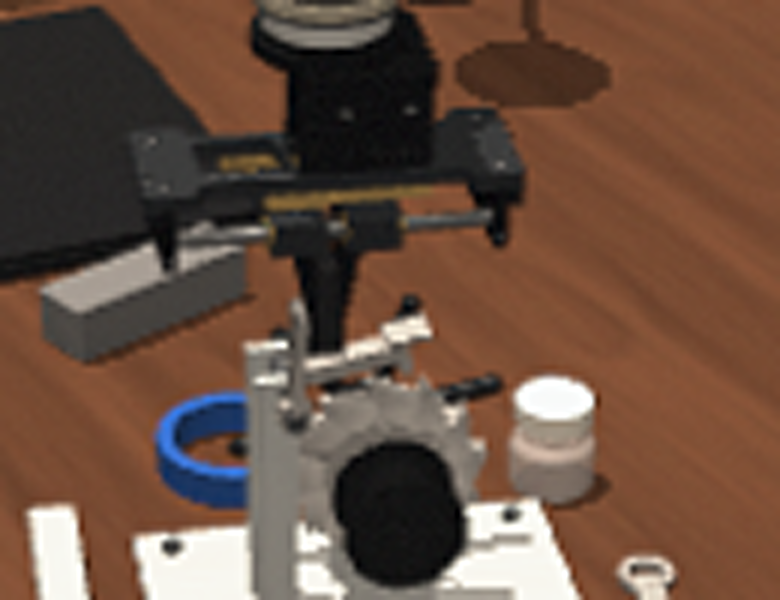

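The pad has risen (crop 410,350 to 407,325) and the tab is near upright (298,303), so the pawl is at about 0.25. I'll push a bit further.

servo_tool(moves="0 0.002 0 0 0; 0 0.004 0 0 0; 0 0.006 0 0 0; 0 0.0065 0 0 0; 0 0.0065 0 0 0; 0 0.0065 0 0 0")

```text
time: 3.7
position: [0.5686, -0.0817, 0.2004]
tool_rot: [0.818, 0.575, -0.0, -0.0]
ft_force: [-2.1, 1.3, 1.7]
grip_width: 0.0005
grip_force: 1.4
```

```bash
python3 - <<'E'
from h import *
import cv2
st()
cv2.imwrite("pics/s3full.png",cams.camera("scene"))
m=cams.camera_model("scene")
for th in(.25,.3,.35,.4,.45):
    c,s=np.cos(th),np.sin(th)
    # pad pts relative pivot rotated: nose (-x) up
    P=lambda dx,y,dz:O+Rw@np.array([.056+c*dx+s*dz,y,.159-s*dx+c*dz])
    print(th,[((proj(m,P(*q))-[255,120])*6).round(0) for q in((-.07,0,.01),(-.082,.01,.01),(-.082,-.01,.01),(-.058,.01,.01),(-.063*np.sin(.25),.037,.063*np.cos(.25)))])
a=cv2.imread("pics/s3full.png")[120:220,255:385];cv2.imwrite("pics/s3.png",cv2.resize(a,None,fx=6,fy=6,interpolation=cv2.INTER_CUBIC))
E
```

```text
t 3.7 winch [0.0456 0.0384 0.2004] F_w [-2.4  0.5  1.7] ang y-winchx deg 0.3 q [-0.34  0.49  1.59  0.    1.07  0.01] grip 0.0005
0.25 [array([402., 322.]), array([427., 325.]), array([420., 306.]), array([384., 338.]), array([291., 307.])]
0.3 [array([399., 317.]), array([424., 319.]), array([417., 300.]), array([382., 334.]), array([285., 308.])]
0.35 [array([397., 312.]), array([421., 313.]), array([414., 295.]), array([379., 330.]), array([279., 308.])]
0.4 [array([394., 307.]), array([418., 307.]), array([411., 289.]), array([376., 326.]), array([273., 310.])]
0.45 [array([390., 303.]), array([414., 302.]), array([407., 283.]), array([373., 322.]), array([267., 311.])]
```

View pics/s3.png

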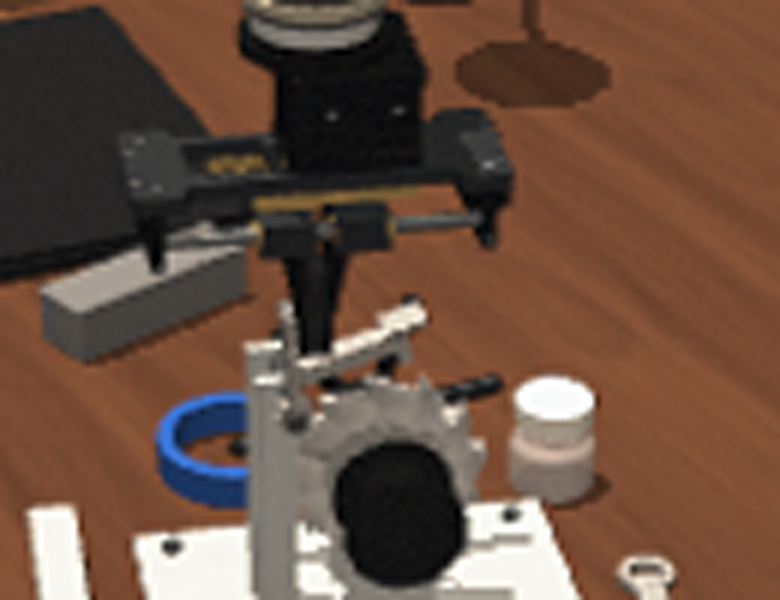

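The pad centre is at (402,315) and the tab top at (287,305), so the pawl is at about 0.29. I'll add 4 mm for margin, then back off and rise.

servo_tool(moves="0 0.002 0 0 0; 0 0.004 0 0 0; 0 0.0045 0 0 0; 0 0.0045 0 0 0; 0 -0.005 0 0 0; 0 -0.02 0 0 0; 0 -0.04 -0.03 0 0; 0 -0.06 -0.06 0 0; -0.03 -0.09 -0.06 0 0; -0.03 -0.09 -0.06 0 0")

```text
time: 4.58
position: [0.4688, -0.0797, 0.2615]
tool_rot: [0.818, 0.575, -0.001, 0.0]
ft_force: [-0.8, 0.0, -0.8]
grip_width: 0.0008
grip_force: 0.0
```

```bash
python3 - <<'E'
from h import *
import cv2
go((-.065,-.057,.26),(-.065,-.057,.159))
cv2.imwrite("pics/s4full.png",cams.camera("scene"))
a=cv2.imread("pics/s4full.png")[140:215,270:370];cv2.imwrite("pics/s4.png",cv2.resize(a,None,fx=8,fy=8,interpolation=cv2.INTER_CUBIC))
m=cams.camera_model("scene")
for ln in(-.35,-.3,-.25,.15,.2,.25,.3):
    print(ln,((proj(m,O+Rw@np.array([.08*np.sin(ln),-.055,.095+.08*np.cos(ln)]))-[270,140])*8).round(0))
for th in(.3,.35,.4):
    print(th,((proj(m,O+Rw@np.array([.056-.07*np.cos(th)+.01*np.sin(th),0,.159+.07*np.sin(th)+.01*np.cos(th)]))-[270,140])*8).round(0))
E
```

```text
t 4.58 winch [-0.0487  0.0059  0.2615] F_w [-0.7 -0.2 -0.8] ang y-winchx deg 0.3 q [-0.4   0.28  1.75 -0.    1.12 -0.05] grip 0.0008
move [-0.0628 -0.0167  0.0017]
move [-0.0625 -0.0166  0.1027]
-0.35 [434. 233.]
-0.3 [425. 231.]
-0.25 [416. 229.]
0.15 [340. 232.]
0.2 [330. 234.]
0.25 [321. 237.]
0.3 [312. 240.]
0.3 [413. 263.]
0.35 [409. 256.]
0.4 [405. 250.]
```

View pics/s4.png

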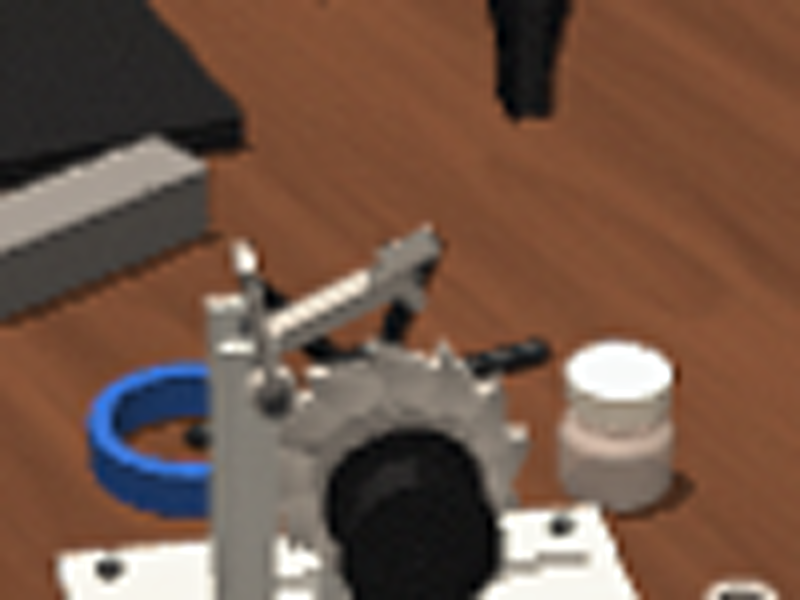

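The pad centre is at (410,250), so the pawl is up at about 0.38 and the top spoke is still behind it. Now moving to the spoke.

servo_tool(moves="-0.035 -0.015 0 0 0; -0.063 -0.02 0 0 0; -0.063 -0.02 0.035 0 0; -0.063 -0.02 0.07 0 0; -0.063 -0.02 0.103 0 0; -0.063 -0.02 0.103 0 0; -0.063 -0.005 0.103 0 0; -0.063 0.003 0.103 0 0; -0.063 0.006 0.103 0 0; -0.063 0.009 0.103 0 0")

```text
time: 5.47
position: [0.4616, -0.1419, 0.1586]
tool_rot: [0.818, 0.575, 0.0, 0.001]
ft_force: [-1.8, 0.4, 0.7]
grip_width: 0.0008
grip_force: 1.0
```

```bash
python3 -c "
from h import *
go((-.01,-.057,.158))"
```

```text
t 5.47 winch [-0.034  -0.055   0.1586] F_w [-1.8 -0.3  0.7] ang y-winchx deg 0.4 q [-0.53  0.44  1.85 -0.    0.85 -0.18] grip 0.0008
move [-0.0022  0.024   0.0006]
```

servo_tool(moves="0 0.003 0 0 0; 0 0.006 0 0 0; 0 0.009 0 0 0; 0 0.012 0 0 0; 0 0.015 0 0 0; 0 0.018 0 0 0; 0 0.021 0 0 0; 0 0.024 0 0 0; 0 0.026 0 0 0; 0 0.026 0 0 0")

```text
time: 6.3
position: [0.4861, -0.1508, 0.1576]
tool_rot: [0.818, 0.575, 0.0, 0.0]
ft_force: [0.0, 0.3, 0.5]
grip_width: 0.0002
grip_force: 0.3
```

```bash
python3 - <<'E'
from h import *
import cv2
st()
cv2.imwrite("pics/s5full.png",cams.camera("scene"));cv2.imwrite("pics/t5full.png",cams.camera("top"))
a=cv2.imread("pics/s5full.png")[140:215,270:370];a=cv2.resize(a,None,fx=6,fy=6,interpolation=cv2.INTER_CUBIC)
cv2.imwrite("pics/s5.png",a)
E
```

```text
t 6.3 winch [-0.008  -0.0549  0.1576] F_w [-0.1  0.2  0.5] ang y-winchx deg 0.3 q [-0.52  0.47  1.79  0.    0.89 -0.17] grip 0.0002
```

View pics/s5.png

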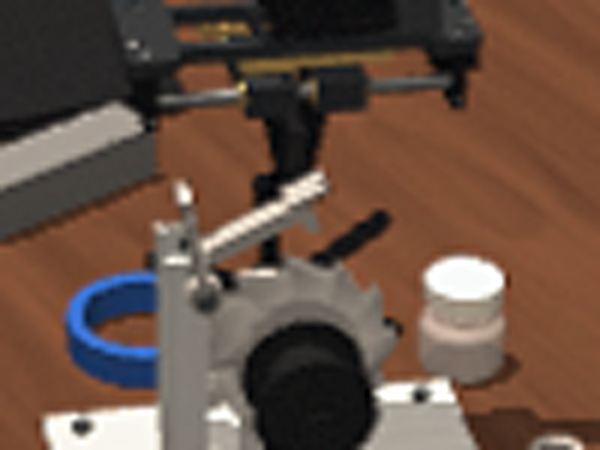

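The top spoke's end shows at crop (262,180), the next spoke's end at (383,216), and the pawl is still up. I'll check the lean.

```bash
python3 - <<'E'
from h import *
m=cams.camera_model("scene")
for ln in(.05,.1,.15,.2,.25):
    print(ln,[((proj(m,O+Rw@np.array([.08*np.sin(l),-.055,.095+.08*np.cos(l)]))-[270,140])*6).round(0) for l in (ln,ln-np.pi/3)])
E
```

```text
0.05 [array([269., 172.]), array([394., 219.])]
0.1 [array([262., 173.]), array([390., 214.])]
0.15 [array([255., 174.]), array([386., 209.])]
0.2 [array([248., 176.]), array([382., 205.])]
0.25 [array([241., 178.]), array([377., 201.])]
```

servo_tool(moves="0 0.002 0 0 0; 0 0.004 0 0 0; 0 0.006 0 0 0; 0 0.008 0 0 0; 0 0.008 0 0 0; 0 0.008 0 0 0; 0 0.008 0 0 0; 0 0.008 0 0 0")

```text
time: 7.07
position: [0.4931, -0.1533, 0.1576]
tool_rot: [0.818, 0.575, 0.0, 0.0]
ft_force: [-0.7, 0.7, -0.6]
grip_width: 0.0005
grip_force: 0.3
```

```bash
python3 - <<'E'
from h import *
import cv2
st()
cv2.imwrite("pics/s6full.png",cams.camera("scene"))
a=cv2.imread("pics/s6full.png")[140:215,270:370];a=cv2.resize(a,None,fx=6,fy=6,interpolation=cv2.INTER_CUBIC)
cv2.imwrite("pics/s6.png",a)
E
```

```text
t 7.07 winch [-0.0005 -0.0548  0.1576] F_w [-0.9  0.4 -0.6] ang y-winchx deg 0.3 q [-0.52  0.48  1.77  0.    0.9  -0.17] grip 0.0005
```

View pics/s6.png

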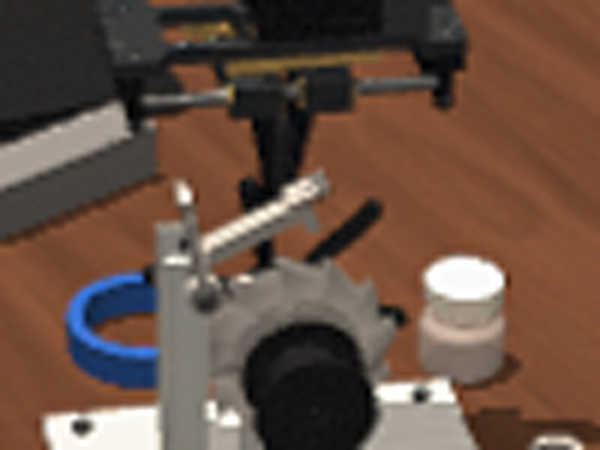

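The spoke end is at (247,186), lean about 0.2, so the wheel is at about 0.41 and the pawl is up. Next: back off, rise and go over the pad.

servo_tool(moves="0 -0.015 0 0 0; 0 -0.025 0 0 0; 0 -0.025 -0.04 0 0; 0 -0.025 -0.08 0 0; 0 -0.025 -0.09 0 0; 0.03 -0.02 -0.09 0 0; 0.055 -0.0135 -0.09 0 0; 0.055 -0.0135 -0.09 0 0; 0.055 -0.0135 -0.075 0 0; 0.055 -0.0135 -0.06 0 0")

```text
time: 7.95
position: [0.4996, -0.0969, 0.2182]
tool_rot: [0.818, 0.575, 0.001, 0.002]
ft_force: [0.2, 0.4, -0.3]
grip_width: 0.0003
grip_force: 0.0
```

```bash
python3 -c "
from h import *
go((-.015,0,.17))"
```

```text
t 7.95 winch [-0.0138  0.0003  0.2182] F_w [ 0.   0.5 -0.3] ang y-winchx deg 0.4 q [-0.41  0.38  1.73 -0.    1.03 -0.07] grip 0.0003
move [-0.0003 -0.0013  0.0482]
```

Pressing down slowly.

servo_tool(moves="0 -0.001 0.01 0 0; 0 -0.001 0.016 0 0; 0 -0.001 0.021 0 0; 0 -0.001 0.025 0 0; 0 -0.001 0.029 0 0; 0 -0.001 0.033 0 0; 0 -0.001 0.037 0 0; 0 -0.001 0.041 0 0; 0 -0.001 0.044 0 0; 0 -0.001 0.044 0 0")

```text
time: 8.78
position: [0.4985, -0.0968, 0.1731]
tool_rot: [0.818, 0.575, 0.0, 0.0]
ft_force: [0.6, -0.4, 0.1]
grip_width: 0.0005
grip_force: 0.0
```

```bash
python3 -c "
from h import *
st()"
```

```text
t 8.78 winch [-0.015   0.      0.1731] F_w [ 0.7 -0.2  0.1] ang y-winchx deg 0.3 q [-0.41  0.44  1.78  0.    0.92 -0.07] grip 0.0005
```

servo_tool(moves="0 0 0.001 0 0; 0 0 0.002 0 0; 0 0 0.003 0 0; 0 0 0.003 0 0")

```text
time: 9.12
position: [0.4983, -0.0967, 0.1706]
tool_rot: [0.818, 0.575, 0.0, 0.0]
ft_force: [0.8, -0.5, 1.0]
grip_width: 0.0004
grip_force: 0.1
```

servo_tool(moves="0 0 0.001 0 0; 0 0 0.002 0 0; 0 0 0.002 0 0")

```text
time: 9.37
position: [0.4981, -0.0966, 0.169]
tool_rot: [0.818, 0.575, 0.0, 0.0]
ft_force: [0.6, -0.1, 3.8]
grip_width: 0.0008
grip_force: 1.8
```

servo_tool(moves="0 0 0.001 0 0; 0 0 0.002 0 0; 0 0 0.002 0 0; 0 0 0.002 0 0")

```text
time: 9.7
position: [0.4981, -0.0966, 0.1685]
tool_rot: [0.818, 0.575, 0.0, 0.001]
ft_force: [-3.9, 1.0, 15.4]
grip_width: 0.0006
grip_force: 7.7
```

servo_tool(moves="0 0 0.001 0 0; 0 0 0.002 0 0; 0 0 0.002 0 0; 0 0 0.002 0 0")

```text
time: 10.03
position: [0.4981, -0.0966, 0.1683]
tool_rot: [0.818, 0.575, 0.0, 0.001]
ft_force: [-6.3, 1.6, 26.7]
grip_width: 0.0006
grip_force: 13.7
```

The pad is at its stop (z 0.168, 27 N). Retreating.

servo_tool(moves="0 0 -0.004 0 0; 0 0 -0.01 0 0; 0 0 -0.03 0 0; 0 0 -0.06 0 0; 0 -0.02 -0.1 0 0; 0 -0.06 -0.13 0 0; 0 -0.1 -0.13 0 0; 0 -0.13 -0.13 0 0; 0 -0.13 -0.13 0 0; 0 -0.13 -0.13 0 0")

```text
time: 10.87
position: [0.3737, -0.0513, 0.2946]
tool_rot: [0.818, 0.575, 0.0, -0.0]
ft_force: [0.1, -0.7, 0.1]
grip_width: 0.0006
grip_force: 0.0
```

```bash
python3 - <<'E'
from h import *
import cv2
st()
a=cams.camera("scene");cv2.imwrite("pics/s7full.png",a)
b=cv2.imread("pics/scene0.png");f=cv2.imread("pics/s4full.png")
g=lambda i:cv2.cvtColor(i,cv2.COLOR_BGR2GRAY)
# tab (x 300-311,y 168-190) and pad (x 318-329,y 174-182): find by template from the start picture
for n,(x0,y0,x1,y1) in dict(tab=(302,168,313,186),pad=(316,175,330,183)).items():
    t=g(b)[y0:y1,x0:x1]
    for nm,i in(("up",f),("now",a)):
        r=cv2.matchTemplate(g(i)[y0-10:y1+10,x0-10:x1+10],t,cv2.TM_CCOEFF_NORMED);_,v,_,l=cv2.minMaxLoc(r);print(n,nm,round(v,3),(l[0]-10,l[1]-10), "at0",round(float(r[10,10]),3))
# wheel: dark spoke axis between predicted ends
m=cams.camera_model("scene")
G=g(a)
for w in np.arange(.2,.7,.04):
    s=0
    for k in(0,-1):
        l=w-.2+k*np.pi/3; rr=np.linspace(.06,.079,10)
        X=np.array([O+Rw@np.array([r*np.sin(l),-.055,.095+r*np.cos(l)]) for r in rr])
        u=proj(m,X).astype(np.float32);v=cv2.remap(G,u[:,0][None],u[:,1][None],cv2.INTER_LINEAR).mean();s=(s,v) if k else v
    print(round(w,2),np.round(s,0))
E
```

```text
t 10.87 winch [-0.1477 -0.0003  0.2946] F_w [ 0.3 -0.7  0.1] ang y-winchx deg 0.3 q [-0.44  0.08  1.9   0.    1.16 -0.09] grip 0.0006
tab up 0.42 (0, -3) at0 0.116
tab now 0.861 (0, 0) at0 0.861
pad up 0.666 (-10, -2) at0 -0.291
pad now 0.91 (0, 0) at0 0.91
0.2 [89. 92.]
0.24 [90. 92.]
0.28 [91. 91.]
0.32 [82. 80.]
0.36 [57. 56.]
0.4 [34. 33.]
0.44 [23. 30.]
0.48 [45. 36.]
0.52 [136.  47.]
0.56 [156.  71.]
0.6 [131.  88.]
0.64 [116.  92.]
0.68 [112.  91.]
```

The pawl is back in its starting (down) image position, the wheel is at about 0.43 and the robot is clear.

```bash
python3 -c "
from rig import job
print(job.hand_in())"
```

```text
the job is handed in; nothing more can be done
None
```

I lifted the pawl, turned the wheel back one notch to about 0.43 rad, pressed the pawl fully down and handed the job in at about 11 s with the arm clear; the hand-in gave no verdict.

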